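Free the port collar and set the bass port short

TASK

Set the port of the bass box lying on the table to its short length. With a fingertip on the knurled rim, roll the port's locking collar two full turns anticlockwise (seen from above) so that it lets go of the tube but stays on its thread, then press the tube's flared mouth straight down until the tube is fully home. Do not pull the tube up, keep off the woofer beside the port, leave the other things where they stand, and leave the collar loose at those two turns.

Things in the scene. Friction and masses are not known exactly. Their poses are not given: they have to be found in the camera images.
- collar (a joint): angle of the black locking collar round the port, rad: 0 = tight (always so at the start), growing anticlockwise seen from above = loosening; 12.57 = two full turns. Friction about 0.11 N m (2.3 N along the rim); it stays where it is left and rises 1.5 mm a turn. Its clamp lets go of the tube after about 1.6 turns. Three turns would take it off its thread
- collar_top (a point): centre of the collar's top face, on the vertical port axis, 27 mm above the box's face at the start; z up. The collar is a ring 96 mm across over the 60 small upright ribs of its rim (1.5 mm proud, 4.9 mm apart), too wide to pinch, 22 mm high; the ribs end 4 mm below its top. Under it a fixed flange, 116 mm across, 4.5 mm thick, lies on the box's face
- collar_mark (a point): the white witness line painted on the collar's top face, 39.5 mm from the port's axis; it turns with the collar and stands opposite a white line on the fixed flange when the collar is tight and after each full turn
- port_tube (a joint): how far the aluminium port tube is pressed down, m: 0 to 0.006 at the start, 0.018 = fully home (a solid stop; the flare is then just above the collar), negative = pulled up. While the collar is tight the tube is clamped fast (over 60 N); once freed it slides against about 3 N and stays where it is left
- tube_mouth (a point): centre of the top of the tube's flared mouth, on the vertical port axis: 53 to 60 mm above the box's face at the start, 41.5 mm when home; z up. The lip is 67 mm across outside and 60 mm inside, flat on top; below it the open tube is 52 mm outside and 45 mm inside
- bass_box: the bass box: a wooden loudspeaker cabinet, 325 x 190 mm, lying on its back on a foam sheet (340 x 270 mm), heavy: it does not move. Its face is level, 150 mm above the table. Origin on the table under the port's axis; x points along the box to the woofer, z up. From the port's axis the box's short edge on the -x side is 80 mm away and its long sides 95 mm
- woofer: the black woofer in the box's face, 122 mm across, its rim up to 8 mm above the face; its axis is 165 mm from the port's axis along the box's x axis. Origin on its axis, 58 mm below the box's face. Not to be touched
- tape_measure: pocket tape measure, black and yellow, standing, 77 x 37 mm, 62 mm high; origin under its centre. Leave alone
- screwdriver: screwdriver lying flat, 202 mm long; origin under its middle. Leave alone
- wax_tin: round tin of wax with a black lid, 67 mm across, 64 mm high, standing; origin under its centre. Leave alone
- tweeter: loose dome tweeter standing on its magnet, 76 mm across, 37 mm high; origin under its centre. Leave alone

How it is judged:
On the way, in this order (a step that is already met when the one before it is completed fails the run):
1. the locking collar is loosened by two full turns (to within a quarter turn), the tube not yet home (value of joint collar between 11 and 14.14 rad and value of joint port_tube below 0.012 m), for 0.2 s.
2. the tube is pressed fully home (value of joint port_tube above 0.0162 m), for 0.2 s.
At the end, for the whole second after the job is handed in: the collar stands at rest two full turns (within a quarter turn) looser than at the start, and the tube is pressed home to within 1.8 mm of its stop (value of joint collar between 11 and 14.14 rad and value of joint port_tube above 0.0162 m and velocity of joint collar between -0.1 and 0.1 rad/s); the robot touches nothing.
It fails at once if the tube is pulled up (value of joint port_tube below -0.004 m).
It fails at once if the collar is turned off its thread (three turns) (value of joint collar above 18.85 rad).
It fails at once if the woofer is touched (contact force between any of the fingers, the arm and woofer above 1 N).
It fails at once if a bystander is disturbed (distance of any of wax_tin, tweeter, tape_measure, screwdriver from where it was at the start of the episode above 0.03 m).
It also fails if it takes over 67 s, if anything falls off the work surface, if the arm or the gripper's body presses on something with over 40 N, if the wrist force passes 120 N, or if a joint passes its speed limit or range.

ROBOT

A 6-joint arm with a two-finger parallel gripper is mounted at the origin on the work surface; the furniture and walls round the work are solid. World frame = base frame: x ahead of the robot, y to its left, z up, the work surface at z = 0. Lengths are in m, angles in rad, forces in N, time in s.
With the tool pointing down it reaches from about 0.35 to 0.975 m from the base axis. Payload 7.1 kg.
Tool frame: the origin (TCP) lies midway between the tips of the shut fingers; the grasp point (between the pads) lies 19 mm behind it; z points along the fingers, y is the direction in which the jaws open and shut (so a half turn about z gives the same grasp; the last joint's range is limited). The gripper opens to 88 mm and grips with 3 to 60 N. Pads are 20 mm wide; open, the fingers measure 115 mm over their backs; the gripper's body (75 mm by 178 mm) begins 61 mm behind the grasp point.
Start: joints at [-1.13, 0.423, 1.63, -0, 1.089, -0.019], TCP at [0.277, -0.56, 0.223] pointing down, gripper open.
Joint ranges: [-3, 3], [-0.9, 2.11], [0.09, 2.58], [-1.31, 4.45], [0.11, 2.69], [-2.54, 2.54]. Speed limits (rad/s): [2.39, 2.39, 3.01, 3.14, 3.14, 3.14].

INTERFACE

Orientations are given as a unit quaternion [w, x, y, z].
In Python, from bench import ctrl gives the robot as it stands.
- The arm moves only by the tool step_arm, never from a script. Its arguments are lists of equal length, an entry for each row: "translation": the shift along the tool's x, y, z in mm, a list of three; "angular": the turn, a rotation vector about the tool's x, y, z in degrees, a list of three; "claw": the opening, from 0 (shut) to 1 (fully open). A call has 1 to 20 rows; each row shifts and turns the pose as measured when the row begins, along the tool's axes as they then stand; what a row does not reach is not made up. A row lasts 1/8 s, in which the tool goes at most 62.5 mm and 10.7 degrees, less where a joint would pass 70% of its speed; a pose out of reach is approached as far as the arm can. A call with a gripper value outside its range is refused whole. The fingers move at their own pace and stop on an object; the grip force is fixed at half the most. Time passes only in rows, so rows that do not move let the fingers close. It gives the time, the measured TCP pose, the force and the opening at its end, in the units of the state.
- ctrl.read_state(): the state, without advancing time (a new reading comes with each control period).
- ctrl.grab_frame(name): name is "scene" or "top" or "wrist"; returns a dict with "color" (420x560x3 uint8, red, green, blue), "K" (3x3 intrinsics, pixels), "rvec" (rotation vector, rad) and "tvec" (3), from world to camera coordinates, as OpenCV has them; the wrist camera has in their place "tool_from_camera" (4x4, takes a point from camera to tool coordinates, whose origin is the TCP and whose axes are the flange's). Camera axes: x right, y down, z forward; pixel columns grow to the right and rows downward; lengths in m; the calibration is good to about 2 mm. A picture is of the moment at which its call begins: read the wrist's pose just before it. There is no depth.
- ctrl.hand_in(): hands the job in, once; it reports no verdict.
The state is a dict: "time_s": time; "joint_pos": joint angles; "qd": joint speeds; "tau": joint torques, N m; "eef_pos": TCP position; "tcp_rot": TCP orientation; "ft_force": force on the tool from outside, world axes, zero at the start; "moment": the same for the moment, N m; "width": opening from 0.0 (shut) to 1.0 (fully open).
Only numpy, scipy, OpenCV 4.12 (cv2) and the standard library are available. Lean on these libraries where they do the work, as an engineer would, in place of code of your own. Each camera call takes 0.05 s, during which the arm holds its last target.

## Working session

There is one attempt and no reset: what is moved stays moved. The work goes in short steps, Python scripts to look and compute and a tool call to move; the robot and the scene stay as the last step left them, time stands still between calls to the robot, and variables do not carry over. Pictures are saved under pics/ and viewed, and the job is handed in when it is done.

Besides the shell and the picture viewer there is one more tool, called after "Request:" in YAML: its name, and indented under it one key for each argument. step_arm: Moves the arm, as the interface text tells. Its arguments: {"type":"object","properties":{"translation":{"type":"array"},"angular":{"type":"array"},"claw":{"type":"array"}},"required":["translation","angular","claw"]}

```bash
ls; mkdir -p pics
cat > h.py <<'E'
import numpy as np, cv2
from bench import ctrl
def save(name,fn):
    f=ctrl.grab_frame(name); cv2.imwrite('pics/'+fn,f['color'][:,:,::-1]); return f
def ray(f,uv):
    R=cv2.Rodrigues(np.array(f['rvec'],float))[0]; t=np.array(f['tvec'],float).ravel()
    d=R.T@np.linalg.inv(f['K'])@np.array([uv[0],uv[1],1.0]); return -R.T@t,d
def onplane(f,uv,z):
    o,d=ray(f,uv); return o+d*(z-o[2])/d[2]
def proj(f,P):
    return cv2.projectPoints(np.array(P,float).reshape(-1,3),np.array(f['rvec'],float),np.array(f['tvec'],float),np.array(f['K'],float),None)[0].reshape(-1,2)
E
python3 - <<'E'
from h import *
import pickle
s=ctrl.read_state(); print(s)
F={n:save(n,n+'0.png') for n in ('scene','top')}
pickle.dump(F,open('F.pkl','wb'))
for n in F: print(n,ray(F[n],(280,210)))
E
```

```text
pics
{'time_s': 0.0, 'joint_pos': array([-1.13001646e+00,  4.23832222e-01,  1.63068017e+00,  2.40355623e-05,
        1.08864152e+00, -1.90030967e-02]), 'qd': array([ 0.00022693,  0.00027986, -0.00082294,  0.00249353,  0.00093653,
       -0.00178091]), 'tau': array([ 1.86398705e-03, -5.44626260e+01, -2.73668307e+01,  6.44523581e-02,
        2.27531459e-02, -8.47896695e-05]), 'eef_pos': array([ 0.27713188, -0.55956789,  0.22191096]), 'tcp_rot': array([-7.65559428e-04,  9.73692104e-01,  2.27866358e-01, -1.52999834e-04]), 'ft_force': array([-0.08699591,  1.49762303, -0.12191334]), 'moment': array([-0.02555234, -0.02285625,  0.00495291]), 'width': 0.9990252606806331}
scene (array([0.00171329, 0.62802371, 1.07251136]), array([ 0.43298678, -0.51009976, -0.74322721]))
top (array([0.24129912, 0.01766071, 1.73686024]), array([ 0.19024433, -0.00713104, -0.98175267]))
```

View pics/scene0.png

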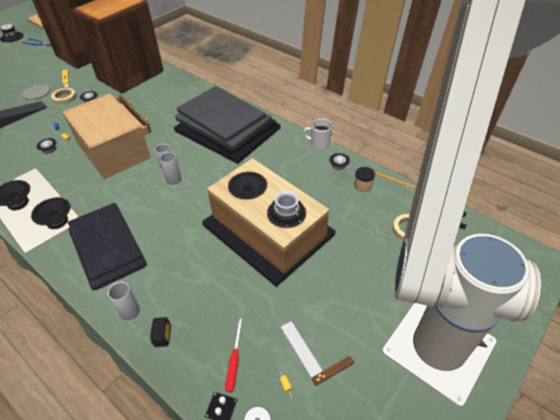

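View pics/top0.png

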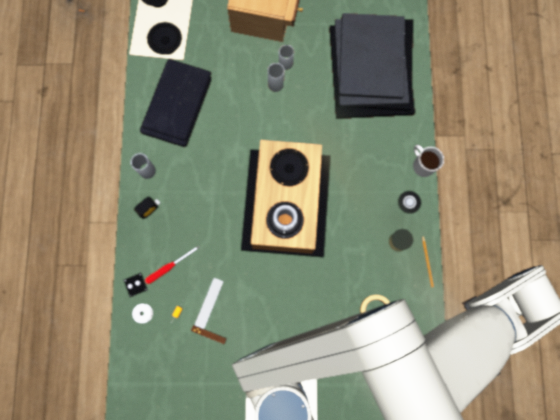

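The scene view shows the port at about (286,205) with the woofer at (247,185). In the top view the port is at (285,219) and the woofer at (289,167), farther from the robot. Next I'll zoom in.

Run:
```python
from h import *
import pickle
F=pickle.load(open('F.pkl','rb'))
a=F['top']['color'][135:260,235:335,::-1]; b=F['scene']['color'][155:270,200:340,::-1]
a=cv2.resize(a,None,fx=4,fy=4,interpolation=cv2.INTER_CUBIC);b=cv2.resize(b,(400,328),interpolation=cv2.INTER_CUBIC)
o=np.zeros((500,800,3),np.uint8);o[:,:400]=a;o[:328,400:]=b
cv2.imwrite('pics/z0.png',o)
```

```text
(no output)
```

View pics/z0.png

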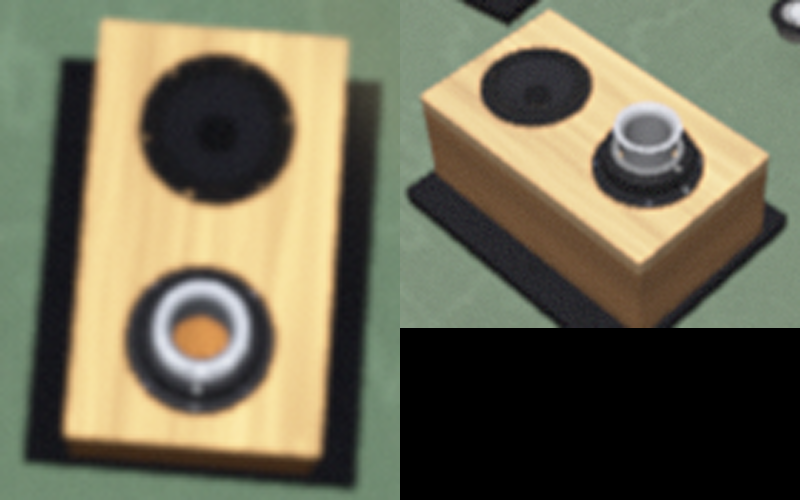

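Run:
```python
from h import *
import pickle
F=pickle.load(open('F.pkl','rb'))
f=F['top']; im=f['color']; hsv=cv2.cvtColor(im,cv2.COLOR_RGB2HSV)
sub=np.zeros(im.shape[:2],np.uint8); sub[130:262,232:338]=1
wood=((hsv[...,0]<30)&(hsv[...,1]>50)&(hsv[...,2]>170)).astype(np.uint8)*sub
cs,h=cv2.findContours(wood,cv2.RETR_CCOMP,cv2.CHAIN_APPROX_NONE)
for c,hh in zip(cs,h[0]):
    A=cv2.contourArea(c)
    if A<300: continue
    if hh[3]<0:
        r=cv2.minAreaRect(c); bx=cv2.boxPoints(r); print('face',A,[onplane(f,p,.15).round(4)[:2] for p in bx])
    else:
        for z in (.1545,.155):
            P=np.array([onplane(f,p,z)[:2] for p in c[:,0].astype(float)])
            e=cv2.fitEllipse((P*1e4).astype(np.float32)); print('hole',z,np.array(e[0])/1e4,np.array(e[1])/1e4)
# bright lip
m=((hsv[...,1]<60)&(hsv[...,2]>120)).astype(np.uint8)*sub
cs,_=cv2.findContours(m,cv2.RETR_EXTERNAL,cv2.CHAIN_APPROX_NONE)
for c in cs:
    if cv2.contourArea(c)>80:
        P=np.array([onplane(f,p,.206)[:2] for p in c[:,0].astype(float)]);e=cv2.fitEllipse((P*1e4).astype(np.float32)); print('lip',np.array(e[0])/1e4,np.array(e[1])/1e4)
f=F['scene']; im=f['color']; hsv=cv2.cvtColor(im,cv2.COLOR_RGB2HSV)
sub=np.zeros(im.shape[:2],np.uint8); sub[155:250,200:335]=1
m=((hsv[...,1]<60)&(hsv[...,2]>110)).astype(np.uint8)*sub
# flange in scene via dark
d=(hsv[...,2]<90).astype(np.uint8)*sub
print([onplane(F['top'],p,.177).round(4) for p in ((235+195/4,135+387/4),(235+195/4,135+408/4))])
```

```text
face 6467.0 [array([0.446 , 0.0942]), array([0.7746, 0.0706]), array([ 0.7577, -0.1271]), array([ 0.4304, -0.0961])]
hole 0.1545 [ 0.51881738 -0.00728956] [0.11661011 0.11737227]
hole 0.155 [ 0.51872969 -0.00728167] [0.11657325 0.11733517]
hole 0.1545 [ 0.68321035 -0.02041092] [0.12432566 0.12452573]
hole 0.155 [ 0.68307075 -0.02039889] [0.12428638 0.12448638]
lip [ 0.58827749 -0.00661917] [0.36011631 0.47288564]
[array([ 0.4782, -0.0048,  0.177 ]), array([ 0.4626, -0.0047,  0.177 ])]
```

Request:
step_arm:
  translation:
    - [0, 0, -20]
    - [0, 0, -20]
    - [0, 0, 0]
  angular:
    - [0, 0, 0]
    - [0, 0, 0]
    - [0, 0, 0]
  claw: [0, 0, 0]

```text
time_s: 0.48
eef_pos: [0.2767, -0.5587, 0.2609]
tcp_rot: [-0.003, 0.974, 0.228, -0.001]
ft_force: [1.0, 0.6, -0.6]
width: 0.698
```

Run:
```python
from h import *
s=ctrl.read_state(); print(s['eef_pos'],s['tcp_rot'],s['width'],s['ft_force'])
f=save('wrist','w1.png'); print(f['K'],f['tool_from_camera'])
```

```text
[ 0.27669811 -0.55866364  0.26092205] [-2.52005802e-03  9.73684978e-01  2.27883540e-01 -5.51701341e-04] 0.6978574956148507 [ 0.98267688  0.55260251 -0.55861137]
[[352.14578631   0.         273.2764828 ]
 [  0.         352.14578631 210.98175612]
 [  0.           0.           1.        ]] [[-4.52555446e-04 -9.70764194e-01 -2.40034738e-01  6.57551566e-02]
 [ 9.99999755e-01 -3.10967155e-04 -6.27740619e-04  6.46097924e-04]
 [ 5.34745196e-04 -2.40034963e-01  9.70764096e-01 -1.62892196e-01]
 [ 0.00000000e+00  0.00000000e+00  0.00000000e+00  1.00000000e+00]]
```

View pics/w1.png

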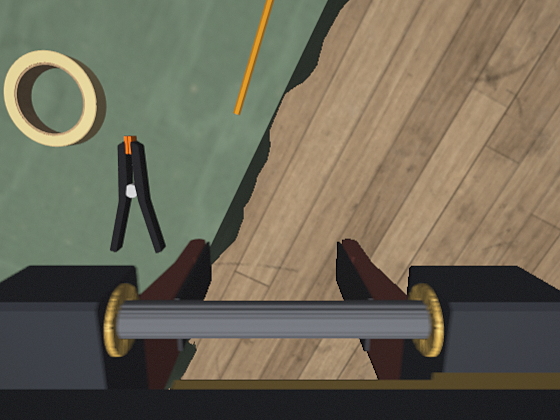

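The wrist view shows the closing fingers at the bottom and tape and pliers below. My plan is to shut the gripper, drive one finger corner into the ribs, and circle the axis with a constant tool-frame twist. First I turn and move to a hover point beside the port.

Request:
step_arm:
  translation:
    - [0, 0, 0]
    - [0, 0, 0]
    - [0, 0, 0]
    - [0, 0, 0]
    - [0, 0, 0]
    - [0, 0, 0]
    - [0, 0, 0]
  angular:
    - [0, 0, 8.8]
    - [0, 0, 8.8]
    - [0, 0, 8.8]
    - [0, 0, 8.8]
    - [0, 0, 8.8]
    - [0, 0, 8.8]
    - [0, 0, 8.8]
  claw: [0, 0, 0, 0, 0, 0, 0]

```text
time_s: 1.4
eef_pos: [0.2743, -0.5535, 0.2496]
tcp_rot: [-0.008, 0.948, -0.319, -0.007]
ft_force: [0.1, -0.2, 0.2]
width: 0.007
```

Request:
step_arm:
  translation:
    - [-12, -40, 0]
    - [-12, -40, 0]
    - [-12, -40, 0]
    - [-12, -40, 0]
    - [-12, -40, 0]
    - [-12, -40, 0]
    - [-12, -40, 0]
    - [-12, -40, 0]
    - [-12, -40, 0]
    - [-12, -40, 0]
    - [-12, -40, 0]
    - [-12, -40, 0]
    - [-12, -40, 0]
    - [-12, -40, 0]
    - [0, 0, 0]
  angular:
    - [0, 0, 0]
    - [0, 0, 0]
    - [0, 0, 0]
    - [0, 0, 0]
    - [0, 0, 0]
    - [0, 0, 0]
    - [0, 0, 0]
    - [0, 0, 0]
    - [0, 0, 0]
    - [0, 0, 0]
    - [0, 0, 0]
    - [0, 0, 0]
    - [0, 0, 0]
    - [0, 0, 0]
    - [0, 0, 0]
  claw: [0, 0, 0, 0, 0, 0, 0, 0, 0, 0, 0, 0, 0, 0, 0]

```text
time_s: 3.28
eef_pos: [0.4789, 0.0148, 0.2439]
tcp_rot: [-0.011, 0.947, -0.321, -0.018]
ft_force: [-0.5, -0.1, -0.7]
width: 0.005
```

```bash
cat >> h.py <<'E'
from scipy.spatial.transform import Rotation as Ro
P=np.array([0.5188,-0.0073])
def pose():
    s=ctrl.read_state(); q=s['tcp_rot']; R=Ro.from_quat([q[1],q[2],q[3],q[0]]).as_matrix(); return s,R
def rep(tgt=None):
    s,R=pose(); psi=np.degrees(np.arctan2(R[1,0],R[0,0]))
    p=s['eef_pos']; A=R.T@np.array([*(P-p[:2]),0])
    print('t',round(s['time_s'],2),'p',p.round(4),'psi',psi.round(1),'axis in tool mm',(A*1e3).round(1),'zdir',R[:,2].round(4),'F',s['ft_force'].round(1),'q',s['joint_pos'].round(2),'w',round(s['width'],3))
    if tgt is not None: print('delta tool mm',(R.T@(np.array(tgt)-p)*1e3).round(1))
    return s,R
E
python3 - <<'E'
from h import *
rep((.4895,.071,.261))
save('wrist','w2.png');save('scene','s2.png')
E
```

```text
t 3.27 p [0.4789 0.0148 0.2439] psi -37.5 axis in tool mm [45.1 -6.8 -1.8] zdir [-0.028   0.0317 -0.9991] F [-0.5 -0.1 -0.7] q [-0.01  0.19  1.91  0.04  1.07  2.19] w 0.005
delta tool mm [-26.5 -51.2 -15.6]
```

View pics/w2.png

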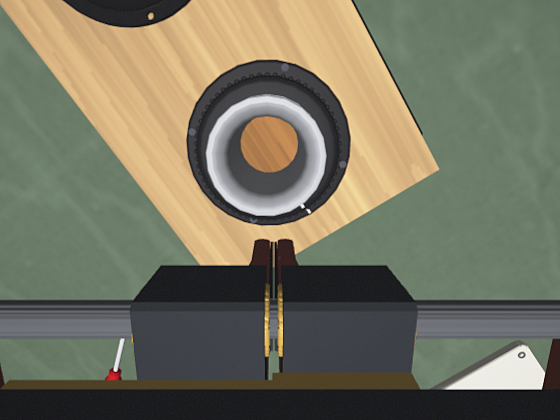

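View pics/s2.png

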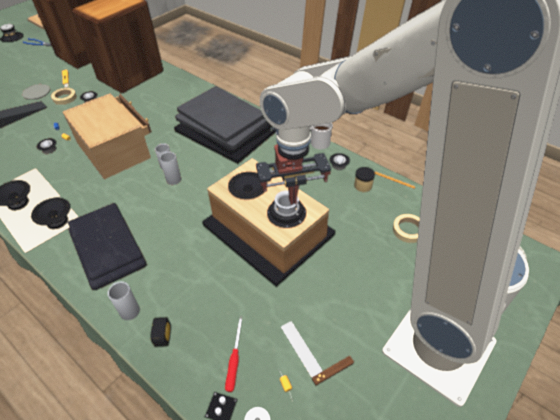

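The wrist view shows the port flange centred near (269,142), with witness lines aligned at (305,208). The scene view shows the gripper above the port. Next I'll refine the axis from the wrist view.

```bash
cat >> h.py <<'E'
def wrist(fn):
    s,R=pose(); f=save('wrist',fn); T=np.eye(4);T[:3,:3]=R;T[:3,3]=s['eef_pos']; return f,T@np.array(f['tool_from_camera'])
def wplane(K,M,uv,z):
    d=M[:3,:3]@np.linalg.inv(K)@np.array([uv[0],uv[1],1.0]); return M[:3,3]+d*(z-M[2,3])/d[2]
E
python3 - <<'E'
from h import *
f,M=wrist('w2b.png'); im=f['color']; hsv=cv2.cvtColor(im,cv2.COLOR_RGB2HSV)
wood=((hsv[...,0]<30)&(hsv[...,1]>50)&(hsv[...,2]>120)).astype(np.uint8)
m=(1-wood); m[235:]=0; m[:45]=0
cs,_=cv2.findContours(m,cv2.RETR_EXTERNAL,cv2.CHAIN_APPROX_NONE)
for c in cs:
    x,y,w,h=cv2.boundingRect(c)
    if 120<w<200 and 120<h<200:
        Q=np.array([wplane(f['K'],M,p,.1535)[:2] for p in c[:,0].astype(float)])
        e=cv2.fitEllipse((Q*1e4).astype(np.float32)); print('flange',x,y,w,h,np.array(e[0])/1e4,np.array(e[1])/1e4)
# lip: bright
b=((hsv[...,1]<40)&(hsv[...,2]>170)).astype(np.uint8); b[235:]=0;b[:60]=0
cs,_=cv2.findContours(b,cv2.RETR_EXTERNAL,cv2.CHAIN_APPROX_NONE)
for c in cs:
    if cv2.contourArea(c)>2000:
        for z in (.203,.207,.21):
            Q=np.array([wplane(f['K'],M,p,z)[:2] for p in cv2.convexHull(c)[:,0].astype(float)])
            e=cv2.fitEllipse((Q*1e4).astype(np.float32)); print('lip',z,np.array(e[0])/1e4,np.array(e[1])/1e4)
s,R=rep()
# rotvec (tool) to become vertical
zd=R.T@np.array([0,0,-1.]); v=np.cross([0,0,1],zd); print('tilt fix deg',np.degrees(v).round(2))
E
```

```text
flange 183 60 164 166 [ 0.51855601 -0.00926332] [0.11434521 0.11441542]
flange 0 45 173 190 [0.59378779 0.11733851] [0.11054814 0.15201747]
lip 0.203 [ 0.51758145 -0.00861555] [0.06768853 0.06927018]
lip 0.207 [ 0.51792915 -0.00908491] [0.06634103 0.0678912 ]
lip 0.21 [ 0.51818989 -0.00943693] [0.06533041 0.06685699]
t 3.42 p [0.478  0.0124 0.2442] psi -37.7 axis in tool mm [44.3 -9.3 -1.8] zdir [-0.0282  0.0313 -0.9991] F [ 0.4  0.3 -0.1] q [-0.02  0.19  1.91  0.04  1.07  2.19] w 0.005
tilt fix deg [-0.43  2.38  0.  ]
```

Request:
step_arm:
  translation:
    - [0, 0, 0]
    - [-12, -28, 0]
    - [-12, -28, 0]
    - [0, 0, 0]
  angular:
    - [-0.4, 2.4, 0]
    - [0, 0, 0]
    - [0, 0, 0]
    - [0, 0, 0]
  claw: [0, 0, 0, 0]

```text
time_s: 3.92
eef_pos: [0.4922, 0.0683, 0.2436]
tcp_rot: [0.002, 0.945, -0.326, 0.003]
ft_force: [0.4, -0.7, -0.3]
width: 0.006
```

```bash
sed -i 's/^P=.*/P=np.array([0.5186,-0.0083])/' h.py
cat >> h.py <<'E'
def full():
    s,R=rep(); zd=R.T@np.array([0,0,-1.]); v=np.cross([0,0,1],zd); print('tilt fix deg',np.degrees(v).round(2),'M',s['moment'].round(2))
    zt=R.T@s['ft_force']; print('F tool',zt.round(1))
E
python3 -c "
from h import *
full()"
```

```text
t 3.92 p [0.4922 0.0683 0.2436] psi -38.1 axis in tool mm [68.  44.   0.5] zdir [ 0.0046 -0.0053 -1.    ] F [ 0.4 -0.7 -0.3] q [ 0.12  0.21  1.89 -0.01  1.04  2.36] w 0.006
tilt fix deg [ 0.08 -0.39  0.  ] M [0.08 0.03 0.01]
F tool [0.8 0.3 0.3]
```

Request:
step_arm:
  translation:
    - [0, 0, 28]
    - [0, 0, 28]
    - [0, 0, 26]
    - [0, 0, 0]
  angular:
    - [0, -0.4, 0]
    - [0, 0, 0]
    - [0, 0, 0]
    - [0, 0, 0]
  claw: [0, 0, 0, 0]

```text
time_s: 4.42
eef_pos: [0.491, 0.0632, 0.1605]
tcp_rot: [0.002, 0.945, -0.328, 0.002]
ft_force: [0.2, 0.9, 0.4]
width: 0.005
```

```bash
python3 -c "
from h import *
full(); wrist('w3.png')"
```

```text
t 4.42 p [0.491  0.0632 0.1605] psi -38.2 axis in tool mm [65.9 39.1  0.4] zdir [ 0.0026 -0.0043 -1.    ] F [0.2 0.9 0.4] q [ 0.11  0.32  1.96 -0.01  0.85  2.35] w 0.005
tilt fix deg [ 0.1  -0.27  0.  ] M [0.06 0.06 0.02]
F tool [-0.4 -0.8 -0.4]
```

View pics/w3.png

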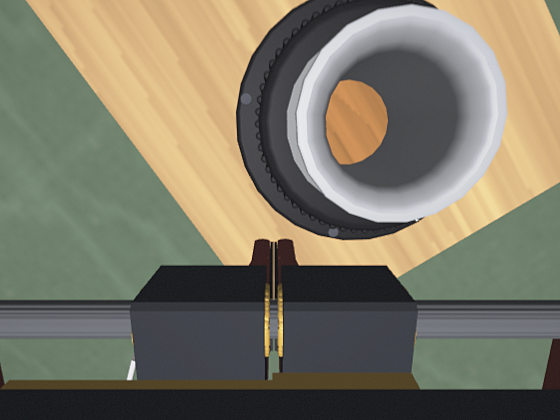

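The port now fills the upper right of the view, with the rim ribs along (262,120), and the fingertips at (275,245) are clear of the flange. I'll approach radially.

Request:
step_arm:
  translation:
    - [5, 3, 0]
    - [4, 2, 0]
    - [0, 0, 0]
  angular:
    - [0, 0, 0]
    - [0, 0, 0]
    - [0, 0, 0]
  claw: [0, 0, 0]

```text
time_s: 4.85
eef_pos: [0.4979, 0.0524, 0.1646]
tcp_rot: [0.0, 0.945, -0.328, 0.005]
ft_force: [0.6, -0.4, 0.9]
width: 0.004
```

```bash
python3 -c "
from h import *
full()"
```

```text
t 4.85 p [0.4979 0.0524 0.1646] psi -38.3 axis in tool mm [53.8 34.8  0.5] zdir [ 0.0098 -0.0042 -0.9999] F [ 0.6 -0.4  0.9] q [ 0.08  0.32  1.95 -0.01  0.86  2.33] w 0.004
tilt fix deg [-0.16 -0.59  0.  ] M [ 0.03  0.05 -0.01]
F tool [ 0.7 -0.  -0.9]
```

Request:
step_arm:
  translation:
    - [2, 1, 0]
    - [2, 1, 0]
  angular:
    - [0, 0, 0]
    - [0, 0, 0]
  claw: [0, 0]

```text
time_s: 5.1
eef_pos: [0.4997, 0.049, 0.1652]
tcp_rot: [-0.001, 0.945, -0.328, 0.005]
ft_force: [-2.9, 11.7, 1.2]
width: 0.007
```

```bash
python3 -c "
from h import *
full()"
```

```text
t 5.1 p [0.4997 0.049  0.1652] psi -38.3 axis in tool mm [50.4 33.3  0.3] zdir [ 0.0098 -0.0023 -0.9999] F [-2.9 11.7  1.2] q [ 0.08  0.32  1.95 -0.    0.86  2.32] w 0.007
tilt fix deg [-0.25 -0.52  0.  ] M [2.05 0.6  0.08]
F tool [-9.5 -7.4 -1.2]
```

Request:
step_arm:
  translation:
    - [2, 1, 0]
    - [2, 1, 0]
  angular:
    - [0, 0, 0]
    - [0, 0, 0]
  claw: [0, 0]

```text
time_s: 5.35
eef_pos: [0.4998, 0.049, 0.1651]
tcp_rot: [-0.003, 0.944, -0.329, 0.002]
ft_force: [-4.4, 12.8, 3.7]
width: 0.008
```

```bash
python3 -c "
from h import *
full()"
```

```text
t 5.35 p [0.4998 0.049  0.1651] psi -38.5 axis in tool mm [50.3 33.1 -0.2] zdir [ 0.0058  0.0051 -1.    ] F [-4.4 12.8  3.7] q [0.07 0.32 1.95 0.01 0.87 2.31] w 0.008
tilt fix deg [-0.44 -0.08  0.  ] M [2.41 0.73 0.02]
F tool [-11.4  -7.3  -3.6]
```

Contact: about 13 N, directed radially outward at 109°, as expected. I'll try a short rolling stroke.

Request:
step_arm:
  translation:
    - [-2.8, 8, 0.5]
    - [-2.8, 8, 0.5]
    - [-2.8, 8, 0.5]
    - [-2.8, 8, 0.5]
    - [-2.8, 8, 0.5]
  angular:
    - [0, 0, -8]
    - [0, 0, -8]
    - [0, 0, -8]
    - [0, 0, -8]
    - [0, 0, -8]
  claw: [0, 0, 0, 0, 0]

```text
time_s: 5.98
eef_pos: [0.468, 0.0255, 0.164]
tcp_rot: [-0.009, 1.0, 0.024, -0.001]
ft_force: [-6.0, 5.4, 6.9]
width: 0.009
```

```bash
python3 -c "
from h import *
full(); wrist('w4.png')"
```

```text
t 5.97 p [0.468  0.0255 0.164 ] psi 2.7 axis in tool mm [48.9 36.1 -0.7] zdir [-0.0019  0.0184 -0.9998] F [-6.   5.4  6.9] q [0.02 0.28 2.01 0.02 0.85 1.52] w 0.009
tilt fix deg [-1.06  0.06  0.  ] M [1.06 0.92 0.02]
F tool [-5.7 -5.8 -6.8]
```

View pics/w4.png

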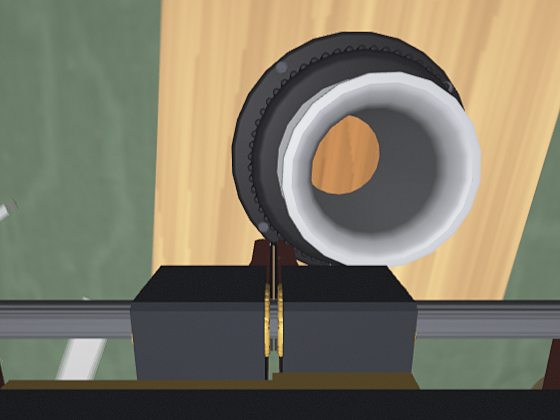

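Request:
step_arm:
  translation:
    - [-3, 8, 0]
    - [-3, 8, 0]
    - [-3, 8, 0]
    - [-3, 8, 0]
    - [-3, 8, 0]
    - [-3, 8, 0]
    - [-3, 8, 0]
    - [-3, 8, 0]
    - [-3, 8, 0]
    - [-3, 8, 0]
  angular:
    - [-1, 0, -8]
    - [0, 0, -8]
    - [0, 0, -8]
    - [0, 0, -8]
    - [0, 0, -8]
    - [0, 0, -8]
    - [0, 0, -8]
    - [0, 0, -8]
    - [0, 0, -8]
    - [0, 0, -8]
  claw: [0, 0, 0, 0, 0, 0, 0, 0, 0, 0]

```text
time_s: 7.28
eef_pos: [0.4723, -0.049, 0.1606]
tcp_rot: [-0.017, 0.731, 0.682, -0.016]
ft_force: [-9.6, -5.9, 10.2]
width: 0.006
```

```bash
python3 -c "
from h import *
full(); wrist('w5.png'); f=save('scene','s5.png');t=save('top','t5.png')
a=cv2.resize(f['color'][160:250,220:340,::-1],None,fx=3.3,fy=3.3,interpolation=2);b=cv2.resize(t['color'][180:260,240:330,::-1],(396,297),interpolation=2)
cv2.imwrite('pics/c5.png',np.hstack([a[:297,:396],b]))"
```

```text
t 7.28 p [ 0.4723 -0.049   0.1606] psi 86.0 axis in tool mm [43.8 43.3 -2. ] zdir [-0.0463  0.0028 -0.9989] F [-9.6 -5.9 10.2] q [-0.13  0.32  1.97 -0.    0.9  -0.05] w 0.006
tilt fix deg [-2.66  0.03  0.  ] M [-0.96  1.55  0.08]
F tool [-6.5 -9.7 -9.7]
```

View pics/w5.png

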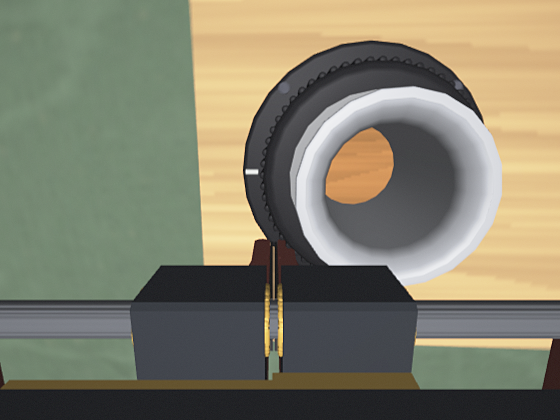

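View pics/c5.png

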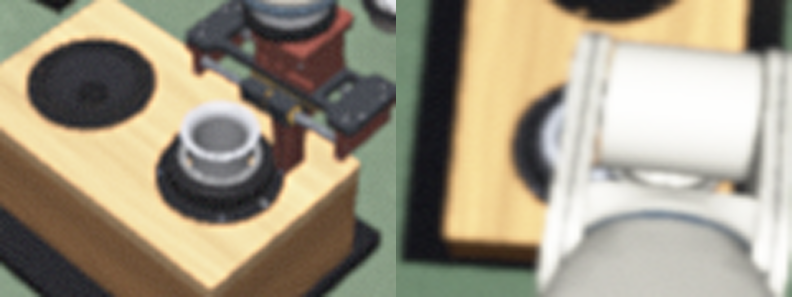

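The wrist view shows the flange mark at (252,172) and the collar mark has moved away from it, so the collar is turning. I'll continue, correcting tilt and drift.

Request:
step_arm:
  translation:
    - [-4.5, 7.5, -0.6]
    - [-4.5, 7.5, -0.6]
    - [-4.5, 7.5, -0.6]
    - [-4.5, 7.5, -0.3]
    - [-4.2, 7.6, 0]
    - [-4.2, 7.6, 0]
    - [-4, 7.7, 0]
    - [-4, 7.7, 0]
  angular:
    - [-1, 0, -9]
    - [-1, 0, -9]
    - [-0.8, 0, -9]
    - [-0.5, 0, -9]
    - [-0.3, 0, -9]
    - [-0.3, 0, -9]
    - [-0.3, 0, -9]
    - [-0.3, 0, -9]
  claw: [0, 0, 0, 0, 0, 0, 0, 0]

```text
time_s: 8.43
eef_pos: [0.5278, -0.0672, 0.1607]
tcp_rot: [0.001, 0.167, 0.986, 0.002]
ft_force: [-0.2, -19.4, -2.1]
width: 0.002
```

```bash
python3 -c "
from h import *
full(); wrist('w6.png'); f=save('scene','s6.png')
a=cv2.resize(f['color'][160:250,220:340,::-1],None,fx=3.3,fy=3.3,interpolation=2);cv2.imwrite('pics/c6.png',a)"
```

```text
t 8.43 p [ 0.5278 -0.0672  0.1607] psi 160.8 axis in tool mm [28.1 52.6  0.1] zdir [ 0.0024  0.0028 -1.    ] F [ -0.2 -19.4  -2.1] q [-0.15  0.37  1.88  0.    0.88 -1.39] w 0.002
tilt fix deg [ 0.2   0.08 -0.  ] M [-3.5  -0.14  0.12]
F tool [ -6.2 -18.3   2.1]
```

View pics/w6.png

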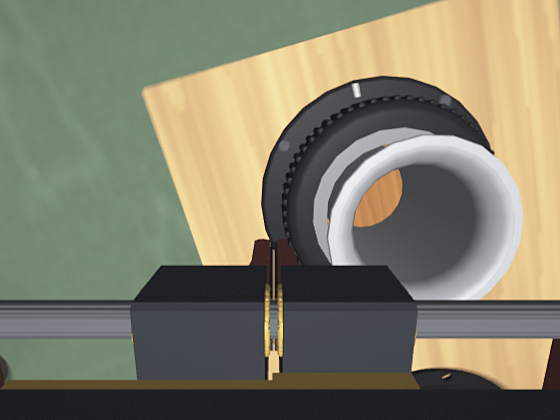

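View pics/c6.png

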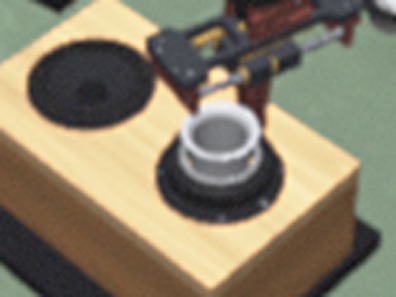

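Request:
step_arm:
  translation:
    - [-6.8, 4.9, 0]
    - [-6.8, 4.9, 0]
    - [-6.8, 4.9, 0]
    - [-6.8, 4.9, 0]
    - [-6.8, 4.9, 0]
    - [-6.8, 4.9, 0]
  angular:
    - [0, 0, -8]
    - [0, 0, -8]
    - [0, 0, -8]
    - [0, 0, -8]
    - [0, 0, -8]
    - [0, 0, -8]
  claw: [0, 0, 0, 0, 0, 0]

```text
time_s: 9.28
eef_pos: [0.5682, -0.0422, 0.1606]
tcp_rot: [0.0, -0.261, 0.965, -0.002]
ft_force: [-0.1, -2.1, 0.2]
width: 0.002
```

```bash
python3 -c "
from h import *
full(); wrist('w7.png')"
```

```text
t 9.28 p [ 0.5682 -0.0422  0.1606] psi -149.7 axis in tool mm [25.8 54.3 -0.2] zdir [ 0.002  -0.0041 -1.    ] F [-0.1 -2.1  0.2] q [-0.09  0.42  1.8  -0.    0.92 -2.19] w 0.002
tilt fix deg [-0.26 -0.02  0.  ] M [-0.38 -0.15  0.01]
F tool [ 1.2 -1.8 -0.2]
```

View pics/w7.png

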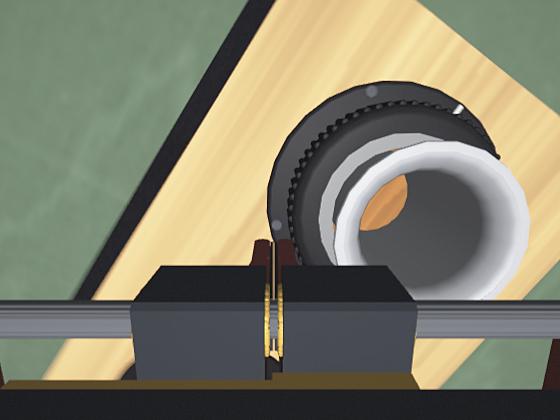

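Contact is nearly lost near φ≈340°, where the wrist range ends. I'll back off radially, lift, and look for the mark while unwinding.

Request:
step_arm:
  translation:
    - [-5, -11, 0]
    - [-5, -11, 0]
    - [0, 0, -30]
    - [0, 0, -30]
    - [0, 0, -30]
    - [0, 0, 0]
  angular:
    - [0, 0, 0]
    - [0, 0, 0]
    - [0, 0, 0]
    - [0, 0, 0]
    - [0, 0, 0]
    - [0, 0, 0]
  claw: [0, 0, 0, 0, 0, 0]

```text
time_s: 10.07
eef_pos: [0.5913, -0.0585, 0.2524]
tcp_rot: [0.0, -0.258, 0.966, -0.002]
ft_force: [0.3, -0.0, 0.8]
width: 0.004
```

```bash
cat >> h.py <<'E'
def pol(K,M,uv,z):
    p=wplane(K,M,uv,z)[:2]-P; return round(float(np.hypot(*p)),4),round(float(np.degrees(np.arctan2(p[1],p[0]))),1)
E
python3 -c "
from h import *
full(); wrist('w8.png')"
```

```text
t 10.07 p [ 0.5913 -0.0585  0.2524] psi -150.1 axis in tool mm [38.1 79.8 -0.2] zdir [ 0.0012 -0.0031 -1.    ] F [ 0.3 -0.   0.8] q [-0.12  0.34  1.67 -0.    1.12 -2.21] w 0.004
tilt fix deg [-0.19 -0.03  0.  ] M [ 0.16 -0.15  0.02]
F tool [-0.2 -0.2 -0.8]
```

View pics/w8.png

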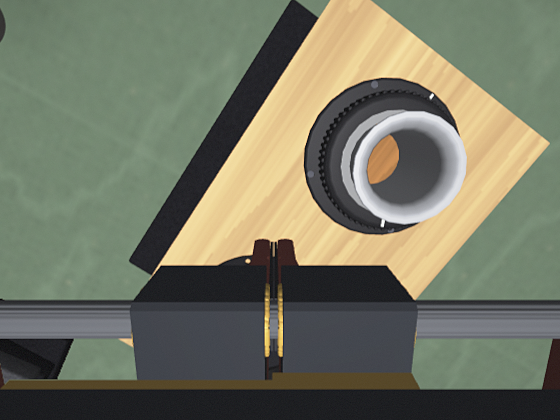

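```bash
python3 -c "
from h import *
s,R=pose();f=ctrl.grab_frame('wrist');T=np.eye(4);T[:3,:3]=R;T[:3,3]=s['eef_pos'];M=T@np.array(f['tool_from_camera'])
print('collar',pol(f['K'],M,(383,223),.1775),'flange',pol(f['K'],M,(431,96),.1545))
im=f['color']; hsv=cv2.cvtColor(im,cv2.COLOR_RGB2HSV)
m=1-((hsv[...,0]<30)&(hsv[...,1]>50)&(hsv[...,2]>120)).astype(np.uint8); m[238:]=0;m[:,:302]=0;m[:72]=0
m=cv2.morphologyEx(m,2,np.ones((3,3)))
for c in cv2.findContours(m,0,1)[0]:
    x,y,w,h=cv2.boundingRect(c)
    if 120<w<200 and 120<h<200:
        Q=np.array([wplane(f['K'],M,p,.1535)[:2] for p in cv2.convexHull(c)[:,0].astype(float)])
        e=cv2.fitEllipse((Q*1e4).astype(np.float32)); print(x,y,w,h,np.array(e[0])/1e4,np.array(e[1])/1e4)
"
```

```text
collar (0.0397, 24.9) flange (0.0558, 176.4)
303 79 164 157 [ 0.51784453 -0.00696073] [0.11399309 0.12112699]
```

The collar mark sits at radius 39.7 mm (39.5 nominal) and 24.9°. The flange line is at 176.4°, so the collar has turned 208°. I'll unwind for the second stroke.

Request:
step_arm:
  translation:
    - [0, 0, 0]
    - [0, 0, 0]
    - [0, 0, 0]
    - [0, 0, 0]
    - [0, 0, 0]
    - [0, 0, 0]
    - [0, 0, 0]
    - [0, 0, 0]
    - [0, 0, 0]
    - [0, 0, 0]
    - [0, 0, 0]
    - [0, 0, 0]
    - [0, 0, 0]
    - [0, 0, 0]
    - [0, 0, 0]
    - [0, 0, 0]
    - [0, 0, 0]
    - [0, 0, 0]
    - [0, 0, 0]
    - [0, 0, 0]
  angular:
    - [0, 0, 10.4]
    - [0, 0, 10.4]
    - [0, 0, 10.4]
    - [0, 0, 10.4]
    - [0, 0, 10.4]
    - [0, 0, 10.4]
    - [0, 0, 10.4]
    - [0, 0, 10.4]
    - [0, 0, 10.4]
    - [0, 0, 10.4]
    - [0, 0, 10.4]
    - [0, 0, 10.4]
    - [0, 0, 10.4]
    - [0, 0, 10.4]
    - [0, 0, 10.4]
    - [0, 0, 10.4]
    - [0, 0, 10.4]
    - [0, 0, 10.4]
    - [0, 0, 10.4]
    - [0, 0, 10.4]
  claw: [0, 0, 0, 0, 0, 0, 0, 0, 0, 0, 0, 0, 0, 0, 0, 0, 0, 0, 0, 0]

```text
time_s: 12.68
eef_pos: [0.5713, -0.0591, 0.2109]
tcp_rot: [-0.002, 0.999, -0.043, -0.032]
ft_force: [0.6, -0.4, -0.0]
width: 0.006
```

```bash
sed -i 's/^P=.*/P=np.array([0.5184,-0.0078])/' h.py; python3 -c "
from h import *
full(); rep((.491,.064,.25))"
```

```text
t 12.68 p [ 0.5713 -0.0591  0.2109] psi -4.9 axis in tool mm [-57.  -46.6   3.7] zdir [-0.0641  0.0059 -0.9979] F [ 0.6 -0.4 -0. ] q [-0.12  0.39  1.71 -0.    1.1   1.53] w 0.006
tilt fix deg [-0.02  3.69  0.  ] M [ 0.01 -0.03 -0.02]
F tool [ 0.6  0.4 -0. ]
t 12.68 p [ 0.5713 -0.0591  0.2109] psi -4.9 axis in tool mm [-57.  -46.6   3.7] zdir [-0.0641  0.0059 -0.9979] F [ 0.6 -0.4 -0. ] q [-0.12  0.39  1.71 -0.    1.1   1.53] w 0.006
delta tool mm [ -92.9 -115.8  -33.1]
```

Request:
step_arm:
  translation:
    - [0, 0, -30]
    - [0, 0, -25]
    - [0, 0, -3]
    - [0, 0, -3]
    - [0, 0, 0]
  angular:
    - [0, 3.6, 0]
    - [0, 0, 10]
    - [0, 0, 10]
    - [0, 0, 10]
    - [0, 0, 3]
  claw: [0, 0, 0, 0, 0]

```text
time_s: 13.3
eef_pos: [0.5693, -0.0595, 0.2639]
tcp_rot: [0.001, 0.942, -0.337, -0.008]
ft_force: [-0.3, 0.4, 0.7]
width: 0.008
```

```bash
python3 -c "
from h import *
full(); rep((.491,.064,.25))"
```

```text
t 13.3 p [ 0.5693 -0.0595  0.2639] psi -39.3 axis in tool mm [-72.1  -7.7   0.9] zdir [-0.0151  0.0025 -0.9999] F [-0.3  0.4  0.7] q [-0.13  0.31  1.7   0.    1.15  2.13] w 0.008
tilt fix deg [ 0.44  0.76 -0.  ] M [ 0.04 -0.01 -0.01]
F tool [-0.5 -0.2 -0.7]
t 13.3 p [ 0.5693 -0.0595  0.2639] psi -39.3 axis in tool mm [-72.1  -7.7   0.9] zdir [-0.0151  0.0025 -0.9999] F [-0.3  0.4  0.7] q [-0.13  0.31  1.7   0.    1.15  2.13] w 0.008
delta tool mm [-138.6  -46.    15.4]
```

Request:
step_arm:
  translation:
    - [-34, -11, 0]
    - [-34, -11, 0]
    - [-34, -11, 0]
    - [-34, -11, 0]
    - [0, 0, 0]
  angular:
    - [0.4, 0.8, 0]
    - [0, 0, 0]
    - [0, 0, 0]
    - [0, 0, 0]
    - [0, 0, 0]
  claw: [0, 0, 0, 0, 0]

```text
time_s: 13.92
eef_pos: [0.4864, 0.0628, 0.2558]
tcp_rot: [0.003, 0.941, -0.339, -0.006]
ft_force: [0.4, -0.0, 0.1]
width: 0.003
```

```bash
python3 -c "
from h import *
full(); rep((.491,.064,.161))"
```

```text
t 13.93 p [0.4864 0.0628 0.2558] psi -39.7 axis in tool mm [69.7 33.9 -0.3] zdir [-0.0134 -0.0012 -0.9999] F [ 0.4 -0.   0.1] q [0.1  0.19 1.88 0.   1.09 2.37] w 0.003
tilt fix deg [ 0.54  0.55 -0.  ] M [ 0.09 -0.01  0.09]
F tool [ 0.3 -0.2 -0.1]
t 13.93 p [0.4864 0.0628 0.2558] psi -39.7 axis in tool mm [69.7 33.9 -0.3] zdir [-0.0134 -0.0012 -0.9999] F [ 0.4 -0.   0.1] q [0.1  0.19 1.88 0.   1.09 2.37] w 0.003
delta tool mm [ 3.6 -4.8 94.8]
```

Request:
step_arm:
  translation:
    - [0, -3, 30]
    - [0, -3, 30]
    - [0, -2, 30]
    - [0, 0, 4]
    - [6, 3, 0]
    - [5, 2, 0]
    - [3, 1, 0]
  angular:
    - [0.5, 0.5, 0]
    - [0, 0, 0]
    - [0, 0, 0]
    - [0, 0, 0]
    - [0, 0, 0]
    - [0, 0, 0]
    - [0, 0, 0]
  claw: [0, 0, 0, 0, 0, 0, 0]

```text
time_s: 14.8
eef_pos: [0.501, 0.0513, 0.1581]
tcp_rot: [0.001, 0.94, -0.341, -0.0]
ft_force: [0.4, 0.1, 0.7]
width: 0.005
```

```bash
python3 -c "
from h import *
full()"
```

```text
t 14.8 p [0.501  0.0513 0.1581] psi -39.8 axis in tool mm [51.2 34.3  0.1] zdir [-8.0e-04 -1.3e-03 -1.0e+00] F [0.4 0.1 0.7] q [ 0.08  0.34  1.94 -0.    0.86  2.35] w 0.005
tilt fix deg [ 0.09 -0.01  0.  ] M [ 0.07 -0.02  0.  ]
F tool [ 0.2 -0.3 -0.7]
```

Request:
step_arm:
  translation:
    - [2, 1, -3]
    - [-2.6, 7.5, -1]
    - [-2.8, 7.5, 0]
    - [-2.8, 7.5, 0]
    - [-2.8, 7.5, 0]
    - [-2.8, 7.5, 0]
    - [-2.8, 7.5, 0]
    - [-2.8, 7.5, 0]
    - [-2.8, 7.5, 0]
    - [-2.8, 7.5, 0]
    - [-2.8, 7.5, 0]
    - [-2.8, 7.5, 0]
  angular:
    - [0, 0, 0]
    - [0, 0, -8.5]
    - [-0.2, 0, -8.5]
    - [-0.2, 0, -8.5]
    - [-0.2, 0, -8.5]
    - [-0.2, 0, -8.5]
    - [-0.2, 0, -8.5]
    - [-0.2, 0, -8.5]
    - [-0.2, 0, -8.5]
    - [-0.2, 0, -8.5]
    - [-0.2, 0, -8.5]
    - [-0.2, 0, -8.5]
  claw: [0, 0, 0, 0, 0, 0, 0, 0, 0, 0, 0, 0]

```text
time_s: 16.3
eef_pos: [0.4579, -0.0194, 0.1623]
tcp_rot: [-0.0, 0.88, 0.474, -0.019]
ft_force: [-7.9, 1.4, 5.5]
width: 0.005
```

```bash
python3 -c "
from h import *
full()"
```

```text
t 16.3 p [ 0.4579 -0.0194  0.1623] psi 56.6 axis in tool mm [43.  44.  -2.2] zdir [-0.0336 -0.0172 -0.9993] F [-7.9  1.4  5.5] q [-0.06  0.29  2.01 -0.02  0.87  0.54] w 0.005
tilt fix deg [-1.06  1.88  0.  ] M [0.07 1.39 0.01]
F tool [-3.3 -7.4 -5.2]
```

Request:
step_arm:
  translation:
    - [-4.8, 7.8, 0]
    - [-4.8, 7.8, 0]
    - [-4.8, 7.8, 0]
    - [-4.6, 7.9, 0]
    - [-4.4, 8, 0]
    - [-4.2, 8, 0]
    - [-4, 8, 0]
    - [-4, 8, 0]
  angular:
    - [-0.8, 0.8, -6.5]
    - [-0.4, 0.6, -6.5]
    - [-0.2, 0.4, -6.5]
    - [-0.2, 0, -6.5]
    - [-0.2, 0, -6.5]
    - [-0.2, 0, -7]
    - [-0.2, 0, -7]
    - [-0.2, 0, -7]
  claw: [0, 0, 0, 0, 0, 0, 0, 0]

```text
time_s: 17.3
eef_pos: [0.4997, -0.0668, 0.1626]
tcp_rot: [-0.001, 0.558, 0.83, -0.002]
ft_force: [-3.7, -5.8, -0.2]
width: 0.004
```

```bash
python3 -c "
from h import *
full()"
```

```text
t 17.3 p [ 0.4997 -0.0668  0.1626] psi 112.1 axis in tool mm [47.6 39.5 -0.1] zdir [-0.0039 -0.0011 -1.    ] F [-3.7 -5.8 -0.2] q [-0.16  0.33  1.94 -0.    0.87 -0.54] w 0.004
tilt fix deg [-0.23 -0.03  0.  ] M [-0.93  0.55  0.02]
F tool [-4.  -5.6  0.3]
```

Request:
step_arm:
  translation:
    - [-3.8, 7.9, 0]
    - [-3.8, 7.9, 0]
    - [-3.8, 7.9, 0]
    - [-3.8, 7.9, 0]
    - [-3.8, 7.9, 0]
    - [-3.8, 7.9, 0]
  angular:
    - [-0.2, 0, -7.5]
    - [-0.2, 0, -7.5]
    - [-0.2, 0, -7.5]
    - [-0.2, 0, -7.5]
    - [-0.2, 0, -7.5]
    - [-0.2, 0, -7.5]
  claw: [0, 0, 0, 0, 0, 0]

```text
time_s: 18.05
eef_pos: [0.5473, -0.0618, 0.1633]
tcp_rot: [0.003, 0.183, 0.983, 0.0]
ft_force: [0.4, -7.0, -4.7]
width: 0.004
```

```bash
python3 -c "
from h import *
full()"
```

```text
t 18.05 p [ 0.5473 -0.0618  0.1633] psi 158.9 axis in tool mm [46.4 39.9 -0.2] zdir [ 0.0065 -0.001  -1.    ] F [ 0.4 -7.  -4.7] q [-0.13  0.39  1.84 -0.    0.9  -1.34] w 0.004
tilt fix deg [ 0.08  0.37 -0.  ] M [-1.17 -0.32  0.04]
F tool [-2.9 -6.4  4.7]
```

Steady, with β about constant. I'll continue to the wrist limit.

Request:
step_arm:
  translation:
    - [-3.8, 8, 0]
    - [-3.8, 8, 0]
    - [-3.8, 8, 0]
    - [-3.8, 8, 0]
    - [-3.8, 8, 0]
    - [-3.8, 8, 0]
    - [-3.8, 8, 0]
  angular:
    - [0, 0, -7.5]
    - [0, 0, -7.5]
    - [0, 0, -7.5]
    - [0, 0, -7.5]
    - [0, 0, -7.5]
    - [0, 0, -7.5]
    - [0, 0, -7.5]
  claw: [0, 0, 0, 0, 0, 0, 0]

```text
time_s: 18.92
eef_pos: [0.5785, -0.0134, 0.1667]
tcp_rot: [0.009, -0.287, 0.958, -0.01]
ft_force: [2.4, -3.1, -1.9]
width: 0.004
```

```bash
python3 -c "
from h import *
full()"
```

```text
t 18.93 p [ 0.5785 -0.0134  0.1667] psi -146.7 axis in tool mm [47.1 37.7 -1.5] zdir [ 0.023  -0.0132 -0.9996] F [ 2.4 -3.1 -1.9] q [-0.04  0.42  1.79 -0.02  0.91 -2.18] w 0.004
tilt fix deg [-1.36  0.68  0.  ] M [-0.31 -0.52  0.07]
F tool [-0.3 -3.9  2. ]
```

Request:
step_arm:
  translation:
    - [-9, -6, 0]
    - [-9, -6, 0]
    - [0, 0, -30]
    - [0, 0, -30]
    - [0, 0, -36]
    - [0, 0, 0]
  angular:
    - [0, 0, 0]
    - [0, 0, 0]
    - [0, 0, 0]
    - [0, 0, 0]
    - [0, 0, 0]
    - [0, 0, 0]
  claw: [0, 0, 0, 0, 0, 0]

```text
time_s: 19.68
eef_pos: [0.6026, -0.0134, 0.2678]
tcp_rot: [0.01, -0.281, 0.96, -0.01]
ft_force: [-0.8, -0.1, 0.4]
width: 0.006
```

```bash
python3 -c "
from h import *
full(); wrist('w9.png')"
```

```text
t 19.68 p [ 0.6026 -0.0134  0.2678] psi -147.4 axis in tool mm [67.9 50.1 -2.2] zdir [ 0.0252 -0.0132 -0.9996] F [-0.8 -0.1  0.4] q [-0.04  0.33  1.66 -0.01  1.13 -2.17] w 0.006
tilt fix deg [-1.41  0.81  0.  ] M [ 0.12 -0.08  0.01]
F tool [ 0.7  0.4 -0.5]
```

View pics/w9.png

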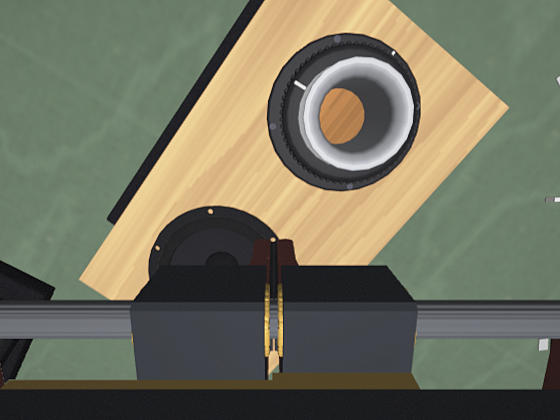

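```bash
python3 -c "
from h import *
s,R=pose();f=ctrl.grab_frame('wrist');T=np.eye(4);T[:3,:3]=R;T[:3,3]=s['eef_pos'];M=T@np.array(f['tool_from_camera'])
print('collar',pol(f['K'],M,(299,85),.1785),'flange',pol(f['K'],M,(393,53),.1545))
"
```

```text
collar (0.0411, -89.5) flange (0.0561, 176.7)
```

The collar line (299,85) is now at 270.5° against 176.7° on the flange, so it has turned 454° in total. One more stroke like the last will bring it to about 700°.

Request:
step_arm:
  translation:
    - [0, 0, -2]
    - [0, 0, -2]
    - [0, 0, -2]
    - [0, 0, -2]
    - [0, 0, -2]
    - [0, 0, -2]
    - [0, 0, -2]
    - [0, 0, -2]
    - [0, 0, -2]
    - [0, 0, -2]
    - [0, 0, -2]
    - [0, 0, -2]
    - [0, 0, -2]
    - [0, 0, -2]
    - [0, 0, -2]
    - [0, 0, -2]
    - [0, 0, -2]
    - [0, 0, -2]
    - [0, 0, -2]
    - [0, 0, -2]
  angular:
    - [-1.4, 0.8, 10.4]
    - [0, 0, 10.4]
    - [0, 0, 10.4]
    - [0, 0, 10.4]
    - [0, 0, 10.4]
    - [0, 0, 10.4]
    - [0, 0, 10.4]
    - [0, 0, 10.4]
    - [0, 0, 10.4]
    - [0, 0, 10.4]
    - [0, 0, 10.4]
    - [0, 0, 10.4]
    - [0, 0, 10.4]
    - [0, 0, 10.4]
    - [0, 0, 10.4]
    - [0, 0, 10.4]
    - [0, 0, 10.4]
    - [0, 0, 10.4]
    - [0, 0, 10.4]
    - [0, 0, 10.4]
  claw: [0, 0, 0, 0, 0, 0, 0, 0, 0, 0, 0, 0, 0, 0, 0, 0, 0, 0, 0, 0]

```text
time_s: 22.28
eef_pos: [0.5873, -0.0152, 0.2687]
tcp_rot: [-0.002, 0.999, -0.019, -0.033]
ft_force: [0.9, -0.4, -2.0]
width: 0.006
```

```bash
python3 -c "
from h import *
full()"
```

```text
t 22.27 p [ 0.5873 -0.0152  0.2687] psi -2.2 axis in tool mm [-69.   -4.8   4.6] zdir [-0.0659  0.0061 -0.9978] F [ 0.9 -0.4 -2. ] q [-0.05  0.35  1.63  0.    1.23  1.56] w 0.006
tilt fix deg [-0.21  3.78  0.  ] M [-0.01 -0.01  0.  ]
F tool [1.  0.4 1.9]
```

Request:
step_arm:
  translation:
    - [0, 0, -3]
    - [0, 0, -2]
    - [0, 0, -2]
    - [0, 0, -2]
    - [0, 0, 0]
  angular:
    - [-0.2, 3.7, 5]
    - [0, 0, 10]
    - [0, 0, 10]
    - [0, 0, 10]
    - [0, 0, 0]
  claw: [0, 0, 0, 0, 0]

```text
time_s: 22.9
eef_pos: [0.5841, -0.0156, 0.2691]
tcp_rot: [0.003, 0.944, -0.33, -0.007]
ft_force: [0.3, -0.3, -0.0]
width: 0.006
```

```bash
python3 -c "
from h import *
full(); rep((.492,.067,.26))"
```

```text
t 22.9 p [ 0.5841 -0.0156  0.2691] psi -38.6 axis in tool mm [-56.3  34.8   0.9] zdir [-0.0146 -0.0021 -0.9999] F [ 0.3 -0.3 -0. ] q [-0.05  0.32  1.67 -0.    1.17  2.2 ] w 0.006
tilt fix deg [ 0.61  0.58 -0.  ] M [ 0.11 -0.03  0.03]
F tool [0.4 0.1 0. ]
t 22.9 p [ 0.5841 -0.0156  0.2691] psi -38.6 axis in tool mm [-56.3  34.8   0.9] zdir [-0.0146 -0.0021 -0.9999] F [ 0.3 -0.3 -0. ] q [-0.05  0.32  1.67 -0.    1.17  2.2 ] w 0.006
delta tool mm [-123.4   -7.3   10.3]
```

Request:
step_arm:
  translation:
    - [-30, -1, 0]
    - [-30, -1, 0]
    - [-30, -1, 0]
    - [-30, -1, 0]
    - [0, 0, 0]
  angular:
    - [0.5, 0.5, 0]
    - [0, 0, 0]
    - [0, 0, 0]
    - [0, 0, 0]
    - [0, 0, 0]
  claw: [0, 0, 0, 0, 0]

```text
time_s: 23.52
eef_pos: [0.488, 0.063, 0.2644]
tcp_rot: [0.002, 0.947, -0.322, -0.005]
ft_force: [-0.8, -0.2, 0.2]
width: 0.007
```

```bash
python3 -c "
from h import *
full()"
```

```text
t 23.52 p [0.488  0.063  0.2644] psi -37.6 axis in tool mm [67.3 37.6 -0.3] zdir [-1.060e-02 -9.000e-04 -9.999e-01] F [-0.8 -0.2  0.2] q [0.1  0.18 1.87 0.   1.1  2.33] w 0.007
tilt fix deg [ 0.41  0.45 -0.  ] M [0.06 0.   0.07]
F tool [-0.5  0.6 -0.2]
```

Request:
step_arm:
  translation:
    - [0, -1, 30]
    - [0, -1, 30]
    - [0, -1, 30]
    - [0, 0, 7]
    - [6, 3, 0]
    - [5, 3, 0]
    - [2, 1, 0]
  angular:
    - [0.4, 0.4, 0]
    - [0, 0, 0]
    - [0, 0, 0]
    - [0, 0, 0]
    - [0, 0, 0]
    - [0, 0, 0]
    - [0, 0, 0]
  claw: [0, 0, 0, 0, 0, 0, 0]

```text
time_s: 24.4
eef_pos: [0.5008, 0.0497, 0.1656]
tcp_rot: [-0.001, 0.948, -0.317, 0.001]
ft_force: [-4.6, 12.5, -2.8]
width: 0.009
```

```bash
python3 -c "
from h import *
full()"
```

```text
t 24.4 p [0.5008 0.0497 0.1656] psi -37.0 axis in tool mm [48.7 35.3 -0. ] zdir [ 0.0024  0.0015 -1.    ] F [-4.6 12.5 -2.8] q [0.07 0.33 1.94 0.   0.87 2.29] w 0.009
tilt fix deg [-0.15 -0.06  0.  ] M [2.15 0.77 0.01]
F tool [-11.2  -7.2   2.8]
```

In contact. Third stroke, using the rates that held steady last time.

Request:
step_arm:
  translation:
    - [-3.6, 8, 0]
    - [-3.6, 8, 0]
    - [-3.6, 8, 0]
    - [-3.6, 8, 0]
    - [-3.6, 8, 0]
    - [-3.6, 8, 0]
    - [-3.6, 8, 0]
    - [-3.6, 8, 0]
    - [-3.6, 8, 0]
    - [-3.6, 8, 0]
  angular:
    - [-0.2, 0, -7.5]
    - [-0.2, 0.1, -7.5]
    - [-0.2, 0.1, -7.5]
    - [-0.2, 0.1, -7.5]
    - [-0.2, 0.1, -7.5]
    - [-0.2, 0.1, -7.5]
    - [-0.2, 0.1, -7.5]
    - [-0.2, 0.1, -7.5]
    - [-0.2, 0.1, -7.5]
    - [-0.2, 0.1, -7.5]
  claw: [0, 0, 0, 0, 0, 0, 0, 0, 0, 0]

```text
time_s: 25.65
eef_pos: [0.4578, -0.0191, 0.1699]
tcp_rot: [0.01, 0.939, 0.344, 0.002]
ft_force: [-1.9, 2.9, -1.7]
width: 0.004
```

```bash
python3 -c "
from h import *
full()"
```

```text
t 25.65 p [ 0.4578 -0.0191  0.1699] psi 40.3 axis in tool mm [53.5 30.6  0.5] zdir [ 0.011  -0.0163 -0.9998] F [-1.9  2.9 -1.7] q [-0.06  0.25  2.04 -0.02  0.84  0.82] w 0.004
tilt fix deg [ 1.12  0.13 -0.  ] M [0.38 0.2  0.06]
F tool [ 0.4 -3.5  1.6]
```

Request:
step_arm:
  translation:
    - [-1.5, 7.5, 2]
    - [-2.2, 8.2, 1.5]
    - [-2.8, 8, 1]
    - [-3, 8, 0.5]
    - [-3.2, 8, 0.3]
    - [-3.4, 8, 0]
    - [-3.4, 8, 0]
    - [-3.4, 8, 0]
  angular:
    - [0.8, 0, -8]
    - [0, 0, -8]
    - [0, 0, -8]
    - [0, 0, -8]
    - [0, 0, -8]
    - [0, 0, -8]
    - [0, 0, -8]
    - [0, 0, -8]
  claw: [0, 0, 0, 0, 0, 0, 0, 0]

```text
time_s: 26.65
eef_pos: [0.4976, -0.0663, 0.1681]
tcp_rot: [-0.005, 0.598, 0.802, -0.009]
ft_force: [-2.8, -2.2, -2.2]
width: 0.006
```

```bash
python3 -c "
from h import *
full(); wrist('w10.png')"
```

```text
t 26.65 p [ 0.4976 -0.0663  0.1681] psi 106.6 axis in tool mm [50.1 36.6 -0.9] zdir [-0.0189 -0.009  -0.9998] F [-2.8 -2.2 -2.2] q [-0.15  0.33  1.93 -0.01  0.9  -0.43] w 0.006
tilt fix deg [-1.18  0.19  0.  ] M [-0.45  0.51  0.07]
F tool [-1.3 -3.3  2.3]
```

View pics/w10.png

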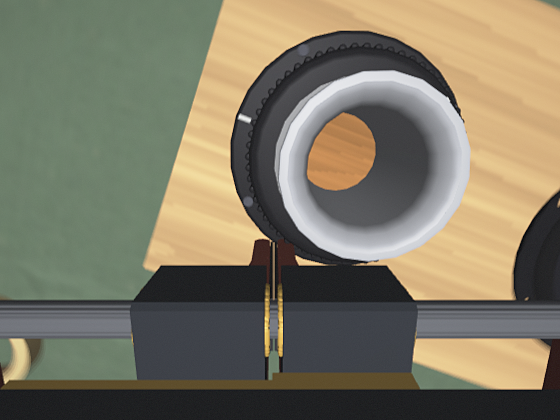

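Request:
step_arm:
  translation:
    - [-3.2, 8, 1]
    - [-3.4, 8, 1]
    - [-3.6, 8, 0.5]
    - [-3.6, 8, 0]
    - [-3.6, 8, 0]
    - [-3.6, 8, 0]
    - [-3.8, 8, 0]
    - [-3.8, 8, 0]
    - [-3.8, 8, 0]
    - [-3.8, 8, 0]
    - [-3.8, 8, 0]
    - [-3.8, 8, 0]
    - [-3.8, 8, 0]
  angular:
    - [-1, 0, -7.5]
    - [0, 0, -7.5]
    - [0, 0, -7.5]
    - [0, 0, -7.5]
    - [0, 0, -7.5]
    - [0, 0, -7.5]
    - [0, 0, -7.5]
    - [0, 0, -7.5]
    - [0, 0, -7.5]
    - [0, 0, -7.5]
    - [0, 0, -7.5]
    - [0, 0, -7.5]
    - [0, 0, -7.5]
  claw: [0, 0, 0, 0, 0, 0, 0, 0, 0, 0, 0, 0, 0]

```text
time_s: 28.32
eef_pos: [0.5829, -0.0107, 0.1745]
tcp_rot: [0.004, -0.224, 0.975, -0.008]
ft_force: [0.3, 0.3, 0.9]
width: 0.002
```

```bash
python3 -c "
from h import *
full()"
```

```text
t 28.32 p [ 0.5829 -0.0107  0.1745] psi -154.1 axis in tool mm [56.7 30.8 -0.8] zdir [ 0.0115 -0.0133 -0.9998] F [0.3 0.3 0.9] q [-0.03  0.42  1.77 -0.02  0.94 -2.05] w 0.002
tilt fix deg [-0.97  0.26  0.  ] M [ 0.13 -0.13 -0.02]
F tool [-0.4  0.1 -0.9]
```

Request:
step_arm:
  translation:
    - [-9, -6, 0]
    - [-9, -6, 0]
    - [0, 0, -30]
    - [0, 0, -30]
    - [0, 0, -34]
    - [0, 0, 0]
  angular:
    - [0, 0, 0]
    - [0, 0, 0]
    - [0, 0, 0]
    - [0, 0, 0]
    - [0, 0, 0]
    - [0, 0, 0]
  claw: [0, 0, 0, 0, 0, 0]

```text
time_s: 29.08
eef_pos: [0.6087, -0.0147, 0.2736]
tcp_rot: [0.007, -0.215, 0.977, -0.008]
ft_force: [0.7, -0.1, -0.8]
width: 0.005
```

```bash
python3 -c "
from h import *
full(); wrist('w11.png')"
```

```text
t 29.07 p [ 0.6087 -0.0147  0.2736] psi -155.1 axis in tool mm [79.  44.2 -1.6] zdir [ 0.0169 -0.0135 -0.9998] F [ 0.7 -0.1 -0.8] q [-0.04  0.34  1.63 -0.01  1.15 -2.04] w 0.005
tilt fix deg [-1.11  0.55  0.  ] M [ 0.06 -0.1  -0.01]
F tool [-0.6 -0.4  0.8]
```

View pics/w11.png

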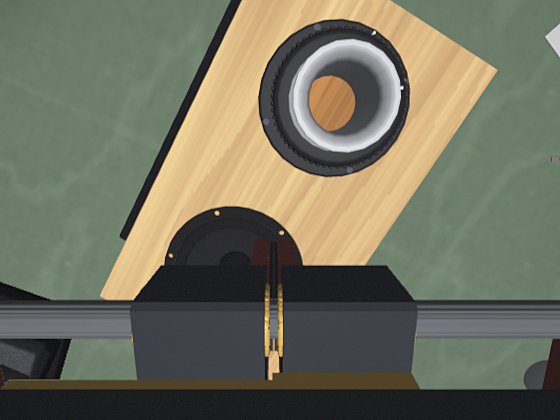

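```bash
python3 -c "
from h import *
s,R=pose();f=ctrl.grab_frame('wrist');T=np.eye(4);T[:3,:3]=R;T[:3,3]=s['eef_pos'];M=T@np.array(f['tool_from_camera'])
print('collar',pol(f['K'],M,(403,87),.1795),'flange',pol(f['K'],M,(374,32),.1545))
cv2.imwrite('pics/z11.png',cv2.resize(f['color'][10:190,240:430,::-1],None,fx=3,fy=3,interpolation=2))
"
```

```text
collar (0.0436, 128.3) flange (0.0566, 177.0)
```

View pics/z11.png

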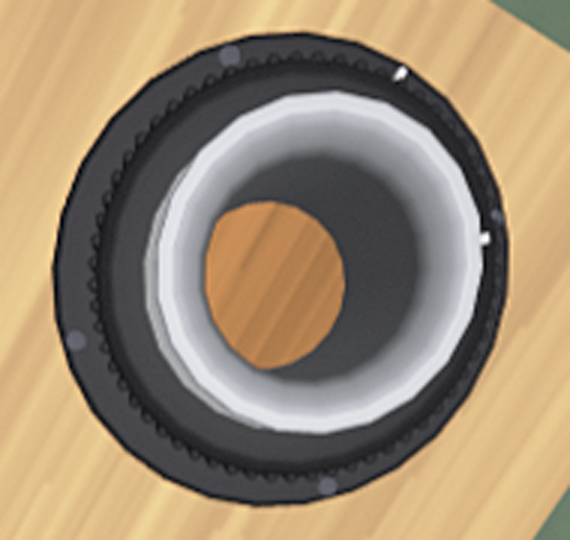

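The collar line (403,87) reads 128° against 177° on the flange, for a total of about 671° (11.7 rad). That is inside the band but 49° short, and there is plenty of time. I'll unwind partway for a short top-up stroke on the -y side.

Request:
step_arm:
  translation:
    - [0, 0, -2]
    - [0, 0, -2]
    - [0, 0, -2]
    - [0, 0, -2]
    - [0, 0, -2]
    - [0, 0, -2]
    - [0, 0, -2]
    - [0, 0, -2]
    - [0, 0, -2]
    - [0, 0, -2]
    - [0, 0, -2]
    - [0, 0, 0]
  angular:
    - [-1.1, 0.5, 10]
    - [0, 0, 10]
    - [0, 0, 10]
    - [0, 0, 10]
    - [0, 0, 10]
    - [0, 0, 10]
    - [0, 0, 10]
    - [0, 0, 10]
    - [0, 0, 10]
    - [0, 0, 10]
    - [0, 0, 10]
    - [0, 0, 0]
  claw: [0, 0, 0, 0, 0, 0, 0, 0, 0, 0, 0, 0]

```text
time_s: 30.68
eef_pos: [0.5983, -0.0164, 0.2693]
tcp_rot: [-0.016, 0.704, 0.71, -0.013]
ft_force: [0.6, -0.0, 0.7]
width: 0.006
```

```bash
python3 -c "
from h import *
full()"
```

```text
t 30.68 p [ 0.5983 -0.0164  0.2693] psi 90.5 axis in tool mm [  9.4 -79.8   3.2] zdir [-0.0398  0.0039 -0.9992] F [ 0.6 -0.   0.7] q [-0.05  0.35  1.62  0.    1.21 -0.06] w 0.006
tilt fix deg [-2.28 -0.25  0.  ] M [ 0.   -0.11  0.01]
F tool [-0.   0.6 -0.7]
```

Request:
step_arm:
  translation:
    - [-14, -29, 0]
    - [-14, -29, 0]
    - [-14, -29, 0]
    - [-14, -29, 0]
    - [0, 0, 0]
  angular:
    - [-2.2, -0.2, 0]
    - [0, 0, 0]
    - [0, 0, 0]
    - [0, 0, 0]
    - [0, 0, 0]
  claw: [0, 0, 0, 0, 0]

```text
time_s: 31.3
eef_pos: [0.4779, -0.0755, 0.2648]
tcp_rot: [-0.004, 0.697, 0.717, -0.002]
ft_force: [0.4, 0.4, -0.3]
width: 0.007
```

```bash
python3 -c "
from h import *
full()"
```

```text
t 31.3 p [ 0.4779 -0.0755  0.2648] psi 91.6 axis in tool mm [66.5 42.4 -0.2] zdir [-0.0089  0.0017 -1.    ] F [ 0.4  0.4 -0.3] q [-0.18  0.17  1.89  0.    1.1  -0.21] w 0.007
tilt fix deg [-0.51 -0.11  0.  ] M [-0.01 -0.09  0.02]
F tool [0.3 0.4 0.3]
```

Request:
step_arm:
  translation:
    - [0, 0, 30]
    - [0, 0, 30]
    - [0, 0, 30]
    - [0, 0, 6]
    - [6, 3, 0]
    - [5, 3, 0]
    - [2, 1, 0]
  angular:
    - [-0.4, 0, 0]
    - [0, 0, 0]
    - [0, 0, 0]
    - [0, 0, 0]
    - [0, 0, 0]
    - [0, 0, 0]
    - [0, 0, 0]
  claw: [0, 0, 0, 0, 0, 0, 0]

```text
time_s: 32.17
eef_pos: [0.4893, -0.0623, 0.167]
tcp_rot: [0.001, 0.693, 0.721, -0.001]
ft_force: [-8.6, -19.3, -3.2]
width: 0.008
```

```bash
python3 -c "
from h import *
full()"
```

```text
t 32.17 p [ 0.4893 -0.0623  0.167 ] psi 92.3 axis in tool mm [53.2 31.2 -0.1] zdir [ 2.0e-04 -2.2e-03 -1.0e+00] F [ -8.6 -19.3  -3.2] q [-0.15  0.31  1.96 -0.    0.87 -0.19] w 0.008
tilt fix deg [ 0.01  0.13 -0.  ] M [-3.53  1.34 -0.11]
F tool [-18.9  -9.4   3.3]
```

Request:
step_arm:
  translation:
    - [-3.8, 8, 0]
    - [-3.6, 8, 0]
    - [-3.4, 8, 0]
    - [-3.4, 8, 0]
    - [-3.4, 8, 0]
    - [-3.4, 8, 0]
  angular:
    - [0, 0, -7.8]
    - [0, 0, -7.8]
    - [0, 0, -7.8]
    - [0, 0, -7.8]
    - [0, 0, -7.8]
    - [0, 0, -7.8]
  claw: [0, 0, 0, 0, 0, 0]

```text
time_s: 32.92
eef_pos: [0.5377, -0.0661, 0.1687]
tcp_rot: [-0.002, 0.334, 0.943, -0.006]
ft_force: [-1.2, -5.0, -3.9]
width: 0.004
```

```bash
python3 -c "
from h import *
full()"
```

```text
t 32.92 p [ 0.5377 -0.0661  0.1687] psi 141.0 axis in tool mm [51.7 33.1 -0.5] zdir [-0.0072 -0.0112 -0.9999] F [-1.2 -5.  -3.9] q [-0.14  0.38  1.85 -0.02  0.92 -1.02] w 0.004
tilt fix deg [-0.76  0.08  0.  ] M [-0.89  0.01  0.07]
F tool [-2.2 -4.5  4. ]
```

Request:
step_arm:
  translation:
    - [-9, -6, 0]
    - [-9, -6, 0]
    - [0, 0, -30]
    - [0, 0, -30]
    - [0, 0, -34]
    - [0, 0, 0]
  angular:
    - [0, 0, 0]
    - [0, 0, 0]
    - [0, 0, 0]
    - [0, 0, 0]
    - [0, 0, 0]
    - [0, 0, 0]
  claw: [0, 0, 0, 0, 0, 0]

```text
time_s: 33.67
eef_pos: [0.5474, -0.0886, 0.2692]
tcp_rot: [0.001, 0.34, 0.94, -0.005]
ft_force: [-0.1, 0.2, -0.8]
width: 0.005
```

```bash
python3 -c "
from h import *
full(); wrist('w12.png')"
```

```text
t 33.67 p [ 0.5474 -0.0886  0.2692] psi 140.2 axis in tool mm [73.9 43.5 -0.9] zdir [-0.001  -0.0111 -0.9999] F [-0.1  0.2 -0.8] q [-0.18  0.27  1.74 -0.01  1.13 -1.05] w 0.005
tilt fix deg [-0.53  0.36  0.  ] M [ 0.05 -0.1  -0.01]
F tool [0.2 0.2 0.8]
```

View pics/w12.png

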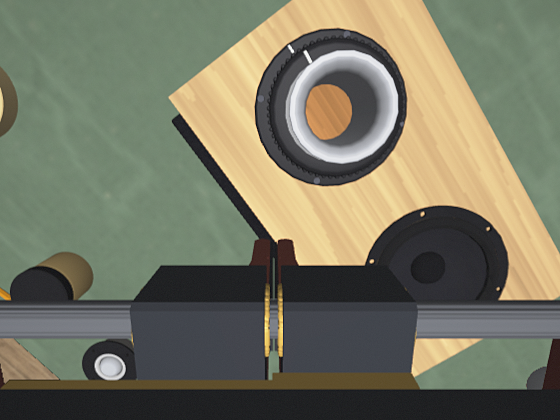

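```bash
python3 -c "
from h import *
s,R=pose();f=ctrl.grab_frame('wrist');T=np.eye(4);T[:3,:3]=R;T[:3,3]=s['eef_pos'];M=T@np.array(f['tool_from_camera'])
print('collar',pol(f['K'],M,(308,57),.1797),'flange',pol(f['K'],M,(291,48),.1545))
hsv=cv2.cvtColor(f['color'],cv2.COLOR_RGB2HSV)
b=((hsv[...,1]<40)&(hsv[...,2]>150)).astype(np.uint8); b[180:]=0;b[:,:288]=0;b[:49]=0
b=cv2.morphologyEx(b,2,np.ones((5,5)))
for c in cv2.findContours(b,0,1)[0]:
    if cv2.contourArea(c)>2000:
        for z in (.198,.203,.207,.21):
            Q=np.array([wplane(f['K'],M,p,z)[:2] for p in cv2.convexHull(c)[:,0].astype(float)])
            e=cv2.fitEllipse((Q*1e4).astype(np.float32)); print('lip',z,np.array(e[0])/1e4,np.array(e[1])/1e4)
s,R=pose(); print(s['time_s']); 
"
```

```text
collar (0.0403, 172.9) flange (0.0547, 176.3)
lip 0.198 [ 0.51870806 -0.00824291] [0.06901486 0.07131669]
lip 0.203 [ 0.51825415 -0.00904162] [0.06752828 0.06978051]
lip 0.207 [ 0.51789102 -0.00968059] [0.066339   0.06855157]
lip 0.21 [ 0.51761865 -0.01015982] [0.06544704 0.06762988]
33.775
```

The collar line sits at 172.9° against 176.3° on the flange, within 4° of two full turns, and the lip is still at about z≈0.205. Next I centre over the mouth with the fingers opened to about 50 mm, so both tips land on the lip.

Request:
step_arm:
  translation:
    - [24, 14, 0]
    - [24, 14, 0]
    - [23, 13, 0]
    - [0, 0, 0]
    - [0, 0, 0]
    - [0, 0, 0]
  angular:
    - [-0.5, 0.4, 0]
    - [0, 0, 0]
    - [0, 0, 0]
    - [0, 0, 0]
    - [0, 0, 0]
    - [0, 0, 0]
  claw: [0.57, 0.57, 0.57, 0.57, 0.57, 0.57]

```text
time_s: 34.52
eef_pos: [0.511, -0.0061, 0.2602]
tcp_rot: [-0.009, 0.341, 0.94, -0.001]
ft_force: [0.2, 0.6, 0.8]
width: 0.572
```

```bash
python3 -c "
from h import *
full()"
```

```text
t 34.52 p [ 0.511  -0.0061  0.2602] psi 140.1 axis in tool mm [-6.7  3.4 -0.1] zdir [-0.0174  0.0044 -0.9998] F [0.2 0.6 0.8] q [-0.04  0.22  1.83  0.    1.11 -0.91] w 0.572
tilt fix deg [-0.44 -0.93  0.  ] M [ 0.04 -0.07 -0.01]
F tool [ 0.2  0.6 -0.8]
```

Request:
step_arm:
  translation:
    - [-6, 3.5, 0]
    - [0, 0, 20]
    - [0, 0, 20]
    - [0, 0, 0]
  angular:
    - [-0.4, -0.9, 0]
    - [0, 0, 0]
    - [0, 0, 0]
    - [0, 0, 0]
  claw: [0.57, 0.57, 0.57, 0.57]

```text
time_s: 35.02
eef_pos: [0.5204, -0.0093, 0.2195]
tcp_rot: [0.002, 0.342, 0.94, 0.0]
ft_force: [1.0, 0.2, 0.3]
width: 0.573
```

```bash
python3 -c "
from h import *
full(); wrist('w13.png'); f=save('scene','s13.png')
cv2.imwrite('pics/c13.png',cv2.resize(f['color'][140:250,220:350,::-1],None,fx=5,fy=5,interpolation=2))"
```

```text
t 35.02 p [ 0.5204 -0.0093  0.2195] psi 140.0 axis in tool mm [ 2.6 -0.1 -0. ] zdir [ 0.0037 -0.0013 -1.    ] F [1.  0.2 0.3] q [-0.04  0.27  1.86 -0.    1.   -0.91] w 0.573
tilt fix deg [ 0.08  0.21 -0.  ] M [ 0.01 -0.07  0.02]
F tool [-0.6  0.8 -0.2]
```

View pics/w13.png

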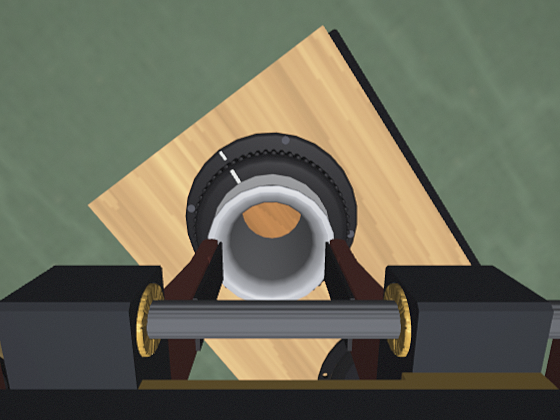

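View pics/c13.png

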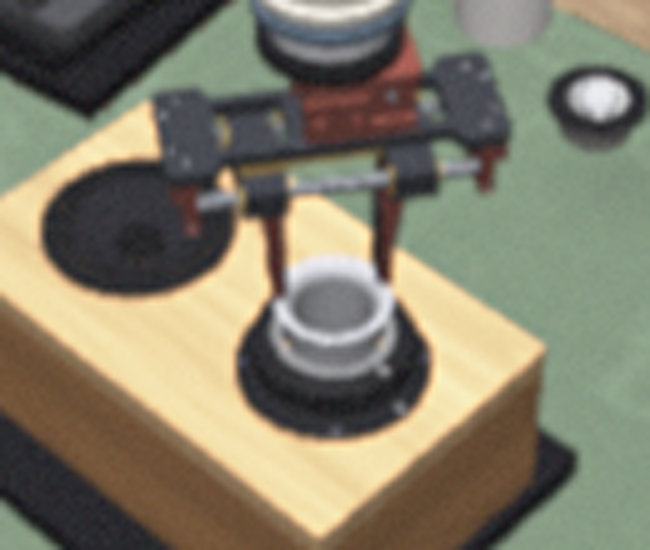

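The wrist view shows both tips straddling the lip near (215,240) and (335,240), with the witness lines aligned at (222,155) and (236,177). Now I press down.

Request:
step_arm:
  translation:
    - [2, 0, 5]
    - [0, 0, 5]
    - [0, 0, 5]
    - [0, 0, 4]
  angular:
    - [0, 0, 0]
    - [0, 0, 0]
    - [0, 0, 0]
    - [0, 0, 0]
  claw: [0.57, 0.57, 0.57, 0.57]

```text
time_s: 35.62
eef_pos: [0.5214, -0.0081, 0.203]
tcp_rot: [0.005, 0.342, 0.94, 0.001]
ft_force: [-0.7, 0.0, 1.5]
width: 0.569
```

```bash
python3 -c "
from h import *
full()"
```

```text
t 35.62 p [ 0.5214 -0.0081  0.203 ] psi 140.0 axis in tool mm [ 2.5 -1.7 -0. ] zdir [ 0.0105 -0.0015 -0.9999] F [-0.7  0.   1.5] q [-0.04  0.29  1.88 -0.    0.96 -0.91] w 0.569
tilt fix deg [ 0.32  0.52 -0.  ] M [-0.    0.01  0.05]
F tool [ 0.6 -0.4 -1.5]
```

Request:
step_arm:
  translation:
    - [2, -1, 4]
    - [0, 0, 4]
    - [0, 0, 3]
  angular:
    - [0.3, 0.5, 0]
    - [0, 0, 0]
    - [0, 0, 0]
  claw: [0.57, 0.57, 0.57]

```text
time_s: 36.0
eef_pos: [0.5199, -0.0076, 0.1916]
tcp_rot: [0.001, 0.342, 0.94, 0.0]
ft_force: [-1.1, 0.4, 3.1]
width: 0.567
```

```bash
python3 -c "
from h import *
full()"
```

```text
t 36.0 p [ 0.5199 -0.0076  0.1916] psi 140.0 axis in tool mm [ 1.  -1.1 -0. ] zdir [ 1.2e-03  1.0e-04 -1.0e+00] F [-1.1  0.4  3.1] q [-0.04  0.31  1.89  0.    0.94 -0.91] w 0.567
tilt fix deg [ 0.05  0.05 -0.  ] M [ 0.06 -0.23 -0.02]
F tool [ 1.1 -0.4 -3.1]
```

Request:
step_arm:
  translation:
    - [0, 0, 2]
    - [0, 0, 2]
    - [0, 0, 2]
  angular:
    - [0, 0, 0]
    - [0, 0, 0]
    - [0, 0, 0]
  claw: [0.57, 0.57, 0.57]

```text
time_s: 36.38
eef_pos: [0.5202, -0.0076, 0.1909]
tcp_rot: [0.001, 0.342, 0.94, 0.0]
ft_force: [-9.2, -0.3, 23.6]
width: 0.568
```

```bash
python3 -c "
from h import *
full()"
```

```text
t 36.38 p [ 0.5202 -0.0076  0.1909] psi 140.0 axis in tool mm [ 1.2 -1.3 -0. ] zdir [ 2.3e-03  2.0e-04 -1.0e+00] F [-9.2 -0.3 23.6] q [-0.04  0.31  1.89  0.    0.94 -0.91] w 0.568
tilt fix deg [ 0.09  0.09 -0.  ] M [0.16 1.24 0.06]
F tool [  6.8  -6.1 -23.6]
```

It slid with about 3 N and then hit a solid stop at z=0.191 (home is 0.1915) with 24 N. I'll lift straight off and check.

Request:
step_arm:
  translation:
    - [0, 0, 0]
    - [0, 0, -5]
    - [0, 0, -15]
    - [0, 0, -25]
    - [-20, 0, -25]
    - [-20, 0, -15]
    - [-20, 0, 0]
    - [0, 0, 0]
  angular:
    - [0, 0, 0]
    - [0, 0, 0]
    - [0, 0, 0]
    - [0, 0, 0]
    - [0, 0, 0]
    - [0, 0, 0]
    - [0, 0, 0]
    - [0, 0, 0]
  claw: [0.57, 0.57, 0.57, 0.57, 0.57, 0.57, 0.57, 0.57]

```text
time_s: 37.38
eef_pos: [0.5665, -0.0471, 0.2814]
tcp_rot: [0.001, 0.342, 0.94, 0.0]
ft_force: [0.4, -0.4, -0.1]
width: 0.57
```

```bash
python3 -c "
from h import *
full(); wrist('w14.png');f=save('scene','s14.png')
cv2.imwrite('pics/c14.png',cv2.resize(f['color'][140:250,220:350,::-1],None,fx=5,fy=5,interpolation=2))"
```

```text
t 37.38 p [ 0.5665 -0.0471  0.2814] psi 140.0 axis in tool mm [62.1 -0.8 -0.1] zdir [ 1.2e-03  1.0e-04 -1.0e+00] F [ 0.4 -0.4 -0.1] q [-0.1   0.28  1.7   0.    1.16 -0.98] w 0.57
tilt fix deg [ 0.05  0.05 -0.  ] M [ 0.04 -0.15 -0.03]
F tool [-0.6 -0.1  0.1]
```

View pics/w14.png

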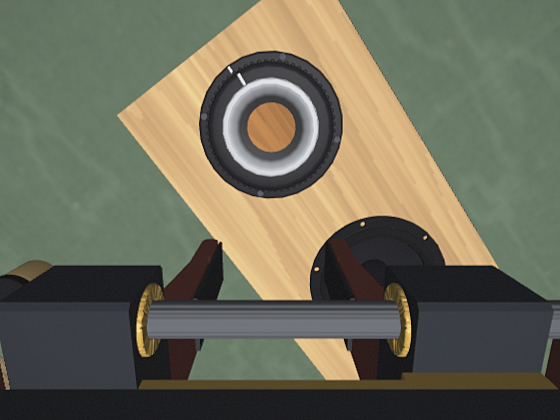

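View pics/c14.png

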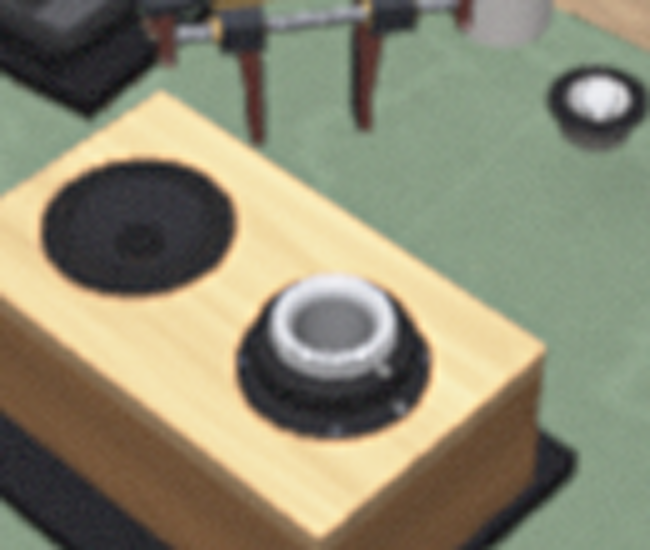

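The flare now sits just above the collar and the marks are still aligned at (231,71) and (241,79). The gripper is clear, so I'm handing in.

```bash
python3 -c "
from h import *
f,M=(lambda s,R,f:(f,np.vstack([np.c_[R,s['eef_pos']],[0,0,0,1]])@np.array(f['tool_from_camera'])))(*pose(),ctrl.grab_frame('wrist'))
print('collar',pol(f['K'],M,(241,79),.1797),'flange',pol(f['K'],M,(231,71),.1545))
print(ctrl.hand_in())"
```

```text
collar (0.0409, 172.3) flange (0.0537, 176.1)
the job is handed in; nothing more can be done
None
```

The collar is loosened two full turns and the tube is pressed home. I handed the job in at about 37 s of the 67 s allowed; no verdict was reported.

- **Collar:** I rolled it anticlockwise with a fingertip corner in the ribs, in three long strokes and one short one. The witness line read 208°, 454°, 671° and finally about 717° after the strokes. After pressing, it stood at 172.3° against 176.1° for the flange line, about 4° short of two full turns.
- **Tube:** I pressed the lip straight down with both fingertips. It slid at about 3 N and stopped solid at z = 0.191 m (24 N), against 0.1915 m when home. The pictures then showed the flare just above the collar.
- **Clear of everything:** The gripper was lifted clear and the wrist force was near zero. It stayed off the woofer and I saw no bystander moved in the views I looked at, but I did not measure their positions again.
- **Disagreements:** The port axis differed by up to 2 mm between camera views, so I used a mean. The 671° reading came from a partly hidden mark, and the later clear view agreed with it.

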